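# Seal the dust pot and hold the filter-cleaning knob at its third click

### The arm

A 6-joint arm with a two-finger parallel gripper is mounted at the origin on the work surface. World frame = base frame: x ahead of the robot, y to its left, z up, the work surface at z = 0. Lengths are in m, angles in rad, forces in N, time in s.
With the tool pointing down it reaches from about 0.375 to 0.975 m from the base axis. Payload 3.8 kg.
Tool frame: the origin (TCP) lies midway between the tips of the shut fingers; the grasp point (between the pads) lies 19 mm behind it; x points along the fingers, y is the direction in which the jaws open and shut, and the axes are right-handed (so a half turn about x gives the same grasp; the last joint's range is limited). The gripper opens to 88 mm and grips with 3 to 60 N. Pads are 18 mm wide; open, the fingers measure 123 mm over their backs; the gripper's body (75 mm by 187 mm) begins 45 mm behind the grasp point.
Start: joints at [1.087, 0.264, 1.604, -0, 1.274, -0.037], TCP at [0.292, 0.609, 0.239] pointing down, gripper open.
Joint ranges: [-2.63, 2.63], [-0.94, 2.18], [0.31, 2.57], [-1.31, 4.45], [0, 2.66], [-2.55, 2.55]. Speed limits (rad/s): [2.57, 2.57, 3.14, 3.14, 3.14, 3.14].

### API

Orientations are given as a rotation vector (axis times angle).
In Python, from cell import manip, inverse_kinematics, cams, order gives the robot as it stands. Calls block until the motion is done:
- manip.move_pose(position, orientation): joint-space move of the TCP to a pose.
- manip.move_linear(position, rate=0.15, rot=None): straight line of the TCP; rot=None keeps the orientation; rate is the mean speed in m/s.
- manip.set_joints(angles): joint-space move.
- manip.set_gripper(opening, force=None): finger opening in m; force is the grip in N (None keeps the last); returns when the fingers have stopped.
- manip.dwell(seconds).
- inverse_kinematics(position, orientation): joint angles nearest the present ones, or None.
- manip.state(): the state.
- cams.capture(name): name is "scene" or "top"; returns a dict with "image" (480x640x3 uint8, blue, green, red), "z_map" (480x640 float32, m along the optical axis (not along the pixel's ray), 0 where there is no reading), "intrinsics" (3x3 intrinsics, pixels), "k1" (the pictures are not rectified: a ray, as slopes to the right and down, at radius r is drawn at 1 + k1 r^2 times it, then the intrinsics apply), "position" and "orientation" of the camera in the world. Camera axes: x right, y down, z forward; pixel columns grow to the right and rows downward; lengths in m; the calibration is good to about 2 mm. A picture is of the moment at which its call begins.
A pose or a line that the arm cannot do raises manip.IKError and nothing moves.
- order.close_job(): hands the job in, once; it reports no verdict.
The state is a dict: "clock": time; "joint_pos": joint angles; "joint_velocities": joint speeds; "tau": joint torques, N m; "tool_pos": TCP position; "tcp_rot": TCP orientation; "contact_force": force on the tool from outside, world axes, zero at the start; "moment": the same for the moment, N m; "gripper_width": finger opening in m.
Only numpy, scipy, OpenCV 4.12 (cv2) and the standard library are available. Lean on these libraries where they do the work, as an engineer would, in place of code of your own. Each camera call takes 0.05 s, during which the arm holds its last target.

### The job

Press the loose lid of the blue dust pot straight down until it is fully seated and level all round, so that the red band under it is covered. Then grip the orange filter-cleaning knob on the control box and turn it clockwise (seen from above), counting the clicks, to the third stop and no further; it springs back if let go, so finish while still holding it there. Leave the glue bottle, ear muffs, sanding block and file where they are.

Things in the scene. Friction and masses are not known exactly. Their poses are not given: they have to be found in the camera images.
- dust_pot: Upright round blue dust pot fixed to the bench, 130 mm diameter (144 mm at its foot), rim 110 mm above the bench. Origin: centre of its underside on the bench; z up. A 40 mm black hose stub reaches 105 mm from the axis on its +x side, 42 mm up. A red band round the neck below the rim shows while the lid stands proud and is covered when it is home.
- pot_lid: Loose black cap lid, 142 mm diameter, about 120 g, its 18 mm skirt already round the pot's rim with about 2 mm play. Origin: centre of the underside of its disc, z along its upward normal. It starts 5 to 8 mm proud, a few degrees askew, on three friction clips under it; home, it is level and this origin is 110 mm above the pot's, hard on the rim.
- lid_top (a point): Centre of the top of the green disc fixed on the lid's middle (44 mm diameter, 10 mm high): the place to press, 16 mm above the lid's origin, 126 mm above the pot's origin when home. A push of about 9 N down at the middle slides the lid; it stays where it is pushed and stops hard when home. Pushing near an edge tips it.
- control_box: Grey box fixed to the bench, 150 mm (x) by 130 mm (y) by 60 mm high, green stripe round the foot. Origin: centre of its underside. A black hose stub on its +x side reaches 110 mm from the middle, 30 mm up. A knob stands on the middle of its top; round it on a 48 mm radius lie a green dot on the -x side (rest), then five white dots clockwise, one per click, 22.5 degrees apart.
- knob_grip (a point): Point on the knob's vertical axis at the height to grip, 98 mm above the bench. The knob is an orange upright bar, 46 mm long, 14 mm thick, its top 12 mm above this point, its foot 26 mm below it on a 48 mm black disc. The point's x axis lies along the bar and turns with it; a white line on top marks the pointer end, on its -x side. Grip across the 14 mm.
- clean_knob (a joint): Turn of the knob in rad, 0 at rest (pointer at the green dot), growing clockwise from above. Clicks at 0.393, 0.785, 1.178 (third stop), 1.571, 1.963; end stop just beyond. A spring pulls it back to 0 with 0.08 to 0.14 N m; the clicks ripple this by 0.07 N m: strongest a quarter of the way to the next click, weakest at three quarters, so it drops into each stop. Let go, it springs back to 0.
- glue_bottle: Bystander: white glue bottle with blue cap, 60 mm diameter, 150 mm tall, standing loose. Origin: centre of its underside.
- ear_muffs: Bystander: red ear muffs with a black headband, about 140 mm wide, 72 mm high, lying loose. Origin: on the bench between the cups; the band lies towards its +x.
- sanding_block: Bystander: loose wooden sanding block with cork sole, 110 x 62 x 38 mm. Origin: centre of its underside.
- wood_file: Bystander: loose flat file, 255 mm long, 26 mm high, wooden handle towards its -x. Origin: on the bench near its middle.

How it is judged:
On the way, in this order (a step that is already met when the one before it is completed fails the run):
1. the lid is pressed home and level on the dust pot (z of lid_top in the frame of dust_pot between 0.12 and 0.1285 m and horizontal distance between lid_top and dust_pot below 0.008 m and angle between lid_top's own z axis and vertical below 0.03 rad), for 0.2 s.
2. the knob is held by the fingers at its third stop (value of joint clean_knob between 1.03 and 1.33 rad and contact force between the fingers and control_box above 1 N and velocity of joint clean_knob between -0.15 and 0.15 rad/s), for 0.4 s.
At the end, for the whole second after the job is handed in: The lid is seated (within 2.5 mm of fully home, less than 0.03 rad from level, centred) and the fingers hold the knob still at the third stop (1.03 to 1.33 rad); the bystanders are within 30 mm of where they were (all of step 1 and all of step 2 and distance of each of glue_bottle, ear_muffs, sanding_block, wood_file from where it was at the start of the episode below 0.03 m); the arm keeps its last pose, push and grip.
It fails at once if the knob is turned before the lid is seated (value of joint clean_knob above 0.25 rad and not (z of lid_top in the frame of dust_pot between 0.12 and 0.1285 m and horizontal distance between lid_top and dust_pot below 0.008 m and angle between lid_top's own z axis and vertical below 0.03 rad)).
It fails at once if the knob is turned past the third stop, towards the fourth (value of joint clean_knob above 1.4 rad).
It fails at once if the glue bottle, ear muffs, sanding block or file is pushed away or tipped over (distance of any of glue_bottle, ear_muffs, sanding_block, wood_file from where it was at the start of the episode above 0.03 m or angle between any of glue_bottle, ear_muffs, sanding_block, wood_file's own z axis and vertical above 0.5 rad).
It also fails if it takes over 48 s, if anything falls off the work surface, if the arm or the gripper's body presses on something with over 40 N, if the wrist force passes 120 N, or if a joint passes its speed limit or range.

## Working session

There is one attempt and no reset: what is moved stays moved. The work goes in short steps, each a Python script; the robot and the scene stay as the last script left them, time stands still between calls to the robot, and variables do not carry over. Pictures are saved under pics/ and viewed, and the job is handed in when it is done.

```bash
mkdir -p pics; ls; python3 - <<'E'
from cell import manip, cams
import cv2,numpy as np
for n in("scene","top"):
    c=cams.capture(n); cv2.imwrite(f"pics/{n}0.png",c["image"])
    np.savez(f"{n}0.npz",**{k:np.asarray(v) for k,v in c.items()})
    print(n,c["intrinsics"],c["k1"],c["position"],c["orientation"])
print(manip.state())
E
```

```text
pics
scene [[534.81009341   0.         323.62268511]
 [  0.         534.81009341 233.96039007]
 [  0.           0.           1.        ]] -0.04194177070358565 [0.98778786 0.65410704 0.75432835] [-0.79990485 -2.51506241  1.20359025]
top [[442.88850952   0.         328.58748065]
 [  0.         442.88850952 235.35015261]
 [  0.           0.           1.        ]] 0.011878813862906484 [ 0.41407112 -0.02680472  0.94082341] [-2.09286191  2.15224415 -0.18681635]
{'clock': 0.1, 'joint_pos': array([ 1.08709769e+00,  2.64690138e-01,  1.60521117e+00,  1.46073899e-06,
        1.27372118e+00, -3.68993234e-02]), 'joint_velocities': array([ 2.68358854e-04,  6.08574307e-05, -2.12215679e-03, -1.97547679e-03,
       -7.79707516e-04,  2.65027626e-04]), 'tau': array([ 1.42219560e-03, -5.03618217e+01, -3.58072972e+01,  7.32695404e-02,
        2.33311986e-02, -3.18899868e-05]), 'tool_pos': array([0.29135883, 0.60817293, 0.2375184 ]), 'tcp_rot': array([ 0.34886088,  1.54277363, -0.35196268]), 'contact_force': array([ 0.38081602, -0.11918244,  0.48547668]), 'moment': array([ 0.01737051,  0.06467002, -0.01435496]), 'gripper_width': 0.08793178103956942}
```

View pics/scene0.png

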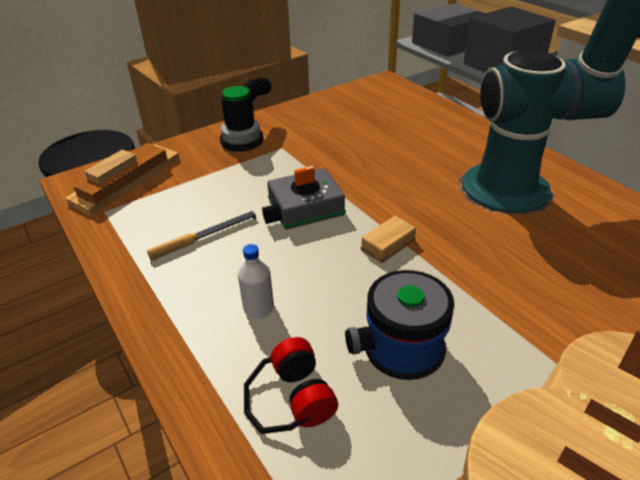

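View pics/top0.png

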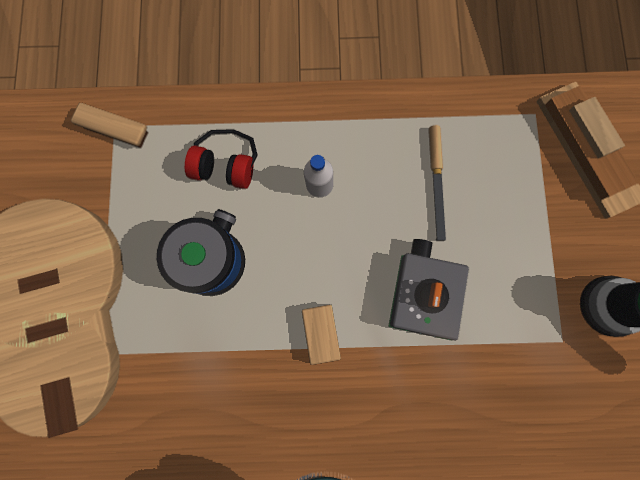

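The scene camera shows the pot with its green disc at (411,296) and the knob at (305,175). In the top view the disc is at (193,254), the knob at (433,295) and the rest dot at about (428,320). Next I'll measure these.

```bash
cat > h.py <<'E'
import numpy as np,cv2
from scipy.spatial.transform import Rotation as R
def D(c):
    r2=None; return np.array([float(c["k1"]),0,0,0])
def rays(c,uv):
    uv=np.asarray(uv,float).reshape(-1,1,2)
    n=cv2.undistortPoints(uv,np.asarray(c["intrinsics"]),D(c),None,None,None).reshape(-1,2)
    d=np.c_[n,np.ones(len(n))]
    return d@R.from_rotvec(c["orientation"]).as_matrix().T
def onplane(c,uv,z):
    d=rays(c,uv);p=np.asarray(c["position"]); return p+d*((z-p[2])/d[:,2])[:,None]
def bydepth(c,uv):
    uv=np.asarray(uv).reshape(-1,2); d=rays(c,uv); zz=np.asarray(c["z_map"])[uv[:,1].astype(int),uv[:,0].astype(int)]
    return (np.asarray(c["position"])+d*zz[:,None])[zz>0]
def tri(c1,u1,c2,u2):
    A=[];b=[]
    M=np.zeros((3,3));v=np.zeros(3);L=[]
    for c,u in((c1,u1),(c2,u2)):
        d=rays(c,[u])[0];d/=np.linalg.norm(d);P=np.eye(3)-np.outer(d,d);p=np.asarray(c["position"]);M+=P;v+=P@p;L.append((P,p))
    x=np.linalg.solve(M,v);return x,[np.linalg.norm(P@(x-p)) for P,p in L]
def mask(c,col,box):
    hsv=cv2.cvtColor(np.asarray(c["image"]),cv2.COLOR_BGR2HSV);h,s,v=cv2.split(hsv)
    m={"green":(h>45)&(h<80)&(s>120)&(v>50),"orange":(h>4)&(h<20)&(s>150)&(v>90),"white":(s<40)&(v>150)}[col]
    o=np.zeros(m.shape,np.uint8);x0,y0,x1,y1=box;o[y0:y1,x0:x1]=m[y0:y1,x0:x1];return o
def blobs(m,mn=3):
    n,l,st,ce=cv2.connectedComponentsWithStats(m);return [(st[i,4],ce[i],l==i) for i in range(1,n) if st[i,4]>=mn]
E
python3 - <<'E'
from h import *
T=dict(np.load("top0.npz"));S=dict(np.load("scene0.npz"))
g1=blobs(mask(T,"green",(160,220,230,290)),50);g2=blobs(mask(S,"green",(380,270,450,320)),50)
print([(a,b) for a,b,_ in g1],[(a,b) for a,b,_ in g2]); print("disc tri",tri(T,g1[0][1],S,g2[0][1]))
for c,g in((T,g1),(S,g2)):
    ys,xs=np.nonzero(g[0][2]);p=bydepth(c,np.c_[xs,ys]);print("disc depth",p.mean(0),np.median(p,0), onplane(c,[g[0][1]],.132))
for c,bx in((T,(405,265,460,315)),(S,(285,160,330,190))):
    for a,b,m in blobs(mask(c,"orange",bx),5):
        ys,xs=np.nonzero(m);p=bydepth(c,np.c_[xs,ys]);print("orange",a,b,p.mean(0),p[:,2].min(),p[:,2].max())
        t=p[p[:,2]>.105];
        if len(t)>5: print(" top",len(t),t.mean(0),cv2.minAreaRect((t[:,:2]*1000).astype(np.float32)))
for c,bx in((T,(390,255,470,340)),(S,(265,170,345,225))):
    for k in("white","green"):
        for a,b,m in blobs(mask(c,k,bx),3): print(k,a,b,onplane(c,[b],.06))
i=T["image"];cv2.imwrite("pics/knobz.png",cv2.resize(i[240:345,380:480],None,fx=5.6,fy=5.6,interpolation=2))
i=S["image"];cv2.imwrite("pics/knobs.png",cv2.resize(i[150:240,250:360],None,fx=6,fy=6,interpolation=2))
E
```

```text
[(np.int32(427), array([192.88992974, 253.39344262]))] [(np.int32(440), array([410.28863636, 295.39545455]))]
disc tri (array([0.53679052, 0.22919286, 0.12944544]), [np.float64(0.00038209529579337823), np.float64(0.00038209529579312946)])
disc depth [0.53643721 0.22750686 0.13403176] [0.53660374 0.22752273 0.13405373] [[0.53668364 0.22812536 0.132     ]]
disc depth [0.53776439 0.23063063 0.13135189] [0.53808602 0.23101097 0.1316826 ] [[0.53832383 0.23115573 0.132     ]]
orange 140 [437.21428571 292.71428571] [ 0.45335228 -0.22213825  0.10912589] 0.06313946908737544 0.11591473355976611
 top 133 [ 0.45310215 -0.22125104  0.11120935] ((451.18927001953125, -220.85357666015625), (12.689676284790039, 44.20822525024414), 76.62409210205078)
orange 500 [309.776 170.004] [ 0.38962896 -0.28726808  0.05034252] -0.006494182725640729 0.11006601575207275
 top 63 [ 0.45243611 -0.21880857  0.10762935] ((449.9983825683594, -220.78692626953125), (17.01430892944336, 45.234500885009766), 75.17034912109375)
white 725 [461.29655172 293.58068966] [[ 0.45267619 -0.28069155  0.06      ]]
white 14 [435.8571428
[... 439 characters left out ...]
]]
white 10 [323.8 191. ] [[ 0.42380207 -0.1800752   0.06      ]]
green 9 [324.33333333 181.88888889] [[ 0.4014763  -0.21002425  0.06      ]]
green 3 [271.33333333 202.        ] [[ 0.54243555 -0.21403463  0.06      ]]
green 4 [343.25 211.25] [[ 0.43379518 -0.09185684  0.06      ]]
green 5 [337.6 212.6] [[ 0.44652332 -0.09514207  0.06      ]]
green 3 [317.66666667 217.66666667] [[ 0.49143187 -0.10570052  0.06      ]]
green 4 [321.5 216.5] [[ 0.48248733 -0.10424619  0.06      ]]
green 8 [311.875 219.25 ] [[ 0.50451138 -0.10840387  0.06      ]]
green 12 [297.41666667 223.        ] [[ 0.53640234 -0.1156613   0.06      ]]
green 3 [306.33333333 220.33333333] [[ 0.51611987 -0.11222487  0.06      ]]
```

View pics/knobz.png

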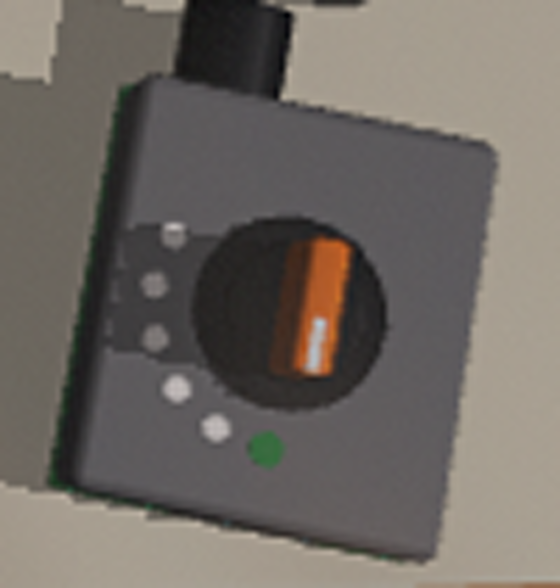

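View pics/knobs.png

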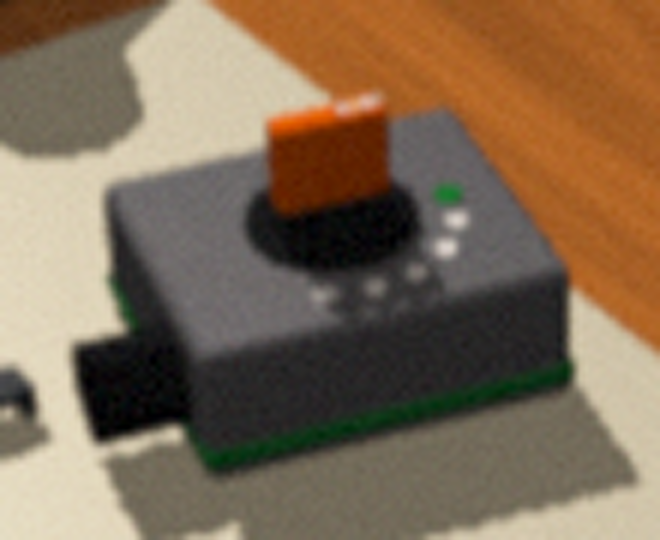

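```bash
cat >> h.py <<'E'
def ori(yaw):  # tool x down, tool z along heading yaw, y = z cross x
    x=np.array([0,0,-1.]);z=np.array([np.cos(yaw),np.sin(yaw),0]);y=np.cross(z,x)
    return R.from_matrix(np.c_[x,y,z]).as_rotvec()
E
python3 - <<'E'
from h import *
from cell import manip,inverse_kinematics as ik
print(R.from_rotvec(manip.state()["tcp_rot"]).as_matrix().round(3))
th=np.radians(-12.9)
for off in(0,np.pi):
  for d in(0,-.6,-1.178,-1.3):
    q=ik([.4505,-.2207,.079],ori(th+d+off));print(off,d,q)
for y in (0,1,np.pi/2,2,.4): print(y,ik([.537,.229,.14],ori(y)))
E
```

```text
[[-0.001  0.432  0.902]
 [-0.002  0.902 -0.432]
 [-1.    -0.002 -0.   ]]
0 0 [-0.50519111  0.09754575  2.11952386  0.          0.92452304 -1.85083997]
0 -0.6 [-5.05191112e-01  9.75457513e-02  2.11952386e+00 -4.44089210e-16
  9.24523039e-01 -1.25083997e+00]
0 -1.178 [-5.05191112e-01  9.75457513e-02  2.11952386e+00 -4.44089210e-16
  9.24523039e-01 -6.72839965e-01]
0 -1.3 [-5.05191112e-01  9.75457513e-02  2.11952386e+00 -4.44089210e-16
  9.24523039e-01 -5.50839965e-01]
3.141592653589793 0 [-5.05191112e-01  9.75457513e-02  2.11952386e+00 -4.44089210e-16
  9.24523039e-01  1.29075269e+00]
3.141592653589793 -0.6 [-5.05191112e-01  9.75457513e-02  2.11952386e+00 -4.44089210e-16
  9.24523039e-01  1.89075269e+00]
3.141592653589793 -1.178 [-0.50519111  0.09754575  2.11952386  0.          0.92452304  2.46875269]
3.141592653589793 -1.3 None
0 [ 3.60427104e-01  1.74230623e-01  1.90281381e+00 -4.44089210e-16
  1.06454822e+00 -1.21036922e+00]
1 [ 0.3604271   0.17423062  1.90281381  0.          1.06454822 -2.21036922]
1.5707963267948966 None
2 None
0.4 [ 3.60427104e-01  1.74230623e-01  1.90281381e+00 -4.44089210e-16
  1.06454822e+00 -1.61036922e+00]
```

```bash
python3 - <<'E'
from h import *
from cell import manip
manip.set_gripper(0.0,20)
o=ori(-.5)
manip.move_pose([.537,.229,.165],o)
s=manip.state();print(s["clock"],s["tool_pos"],s["contact_force"],s["gripper_width"])
z=.140
f0=s["contact_force"][2]
manip.move_linear([.537,.229,z],rate=.06)
while z>.1215:
    s=manip.state();f=s["contact_force"]-0
    print(round(s["clock"],2),round(z,4),s["tool_pos"].round(4),f.round(1))
    if f[2]-f0>30: break
    z-=.001; manip.move_linear([.537,.229,z],rate=.02)
E
```

```text
3.075 [0.53702043 0.22995544 0.16535145] [ 0.54335622 -0.16495709  0.41788389] 0.0006301182652603151
3.64 0.14 [0.5366 0.229  0.1394] [ 0.1 -0.   0.2]
3.89 0.139 [0.5373 0.229  0.1393] [-0.3 -0.4 -0. ]
4.14 0.138 [0.537  0.2289 0.1381] [0.7 0.9 0.1]
4.39 0.137 [0.5369 0.229  0.1369] [-0.6  0.2 -0.6]
4.64 0.136 [0.5369 0.229  0.1359] [-0.7  0.8  0.2]
4.89 0.135 [0.5369 0.2289 0.1349] [ 0.1 -0.1 -0.9]
5.14 0.134 [0.5369 0.229  0.1339] [ 0.1  0.6 -0.3]
5.39 0.133 [0.5372 0.2291 0.1331] [0.3 0.  0.4]
5.64 0.132 [0.5373 0.2292 0.1326] [-2.  1.  5.]
5.89 0.131 [0.5375 0.2294 0.1319] [-1.6 -0.5  5.4]
6.14 0.13 [0.5375 0.2294 0.1311] [-1.9  0.2  6.7]
6.39 0.129 [0.5375 0.2294 0.1302] [-2.8  0.2  6.8]
6.64 0.128 [0.5375 0.2294 0.1292] [-2.2  0.1  6.9]
6.89 0.127 [0.5374 0.2293 0.1282] [-1.4  0.9  7.8]
7.14 0.126 [0.5375 0.2294 0.1272] [-0.8 -1.   7.5]
7.39 0.125 [0.5374 0.2293 0.1264] [-3.4 -0.6  8.6]
7.64 0.124 [0.5375 0.2294 0.1264] [-4.8 -1.  13.7]
7.89 0.123 [0.5375 0.2294 0.1264] [-7.3 -2.5 18.6]
8.14 0.122 [0.5375 0.2294 0.1263] [-9.6 -2.3 23.5]
```

It reached a hard stop at 0.1263. I'll push a little more, then lift and check.

```bash
python3 - <<'E'
from h import *
from cell import manip,cams
manip.move_linear([.537,.229,.1205],rate=.02);manip.dwell(.25)
s=manip.state();print(s["tool_pos"],s["contact_force"])
manip.move_linear([.537,.229,.20],rate=.15)
th=np.radians(-12.9)
manip.move_pose([.4505,-.2207,.19],ori(th))
S=cams.capture("scene");cv2.imwrite("pics/s1.png",cv2.resize(S["image"][255:390,330:480],None,fx=4.4,fy=4.4,interpolation=2))
T=cams.capture("top");cv2.imwrite("pics/t1.png",T["image"])
np.savez("top1.npz",**T);np.savez("scene1.npz",**S)
g1=blobs(mask(T,"green",(160,220,230,290)),50)[0];g2=blobs(mask(S,"green",(380,270,450,320)),50)[0]
print("disc",tri(T,g1[1],S,g2[1]),onplane(T,[g1[1]],.126),onplane(S,[g2[1]],.126))
for c,m in((T,g1),(S,g2)):
    ys,xs=np.nonzero(cv2.dilate(m[2].astype(np.uint8),np.ones((35,35))) if c is T else m[2]);p=bydepth(c,np.c_[xs,ys])
    p=p[(p[:,2]>.105)&(p[:,2]<.135)]
    for lo,hi in((.11,.121),(.121,.135)):
        q=p[(p[:,2]>lo)&(p[:,2]<hi)]
        if len(q)<50: continue
        A=np.c_[q[:,:2]-q[:,:2].mean(0),np.ones(len(q))];print(lo,len(q),np.linalg.lstsq(A,q[:,2],rcond=None)[0])
print(manip.state()["clock"],manip.state()["tool_pos"],manip.state()["contact_force"])
E
```

```text
[0.53752332 0.22937222 0.12632976] [-12.26596071  -4.34302995  31.21724811]
disc (array([0.53707745, 0.22970576, 0.12358615]), [np.float64(0.00040062118750913695), np.float64(0.00040062118750915175)]) [[0.53700733 0.22867402 0.126     ]] [[0.53847718 0.23156716 0.126     ]]
0.11 2569 [-0.00058957 -0.00091618  0.11841314]
0.121 535 [0.01153379 0.00079367 0.12630807]
0.121 420 [-0.01611889 -0.01499605  0.12515531]
11.35 [ 0.450952   -0.21998944  0.18995972] [ 0.40236763  0.81863581 -0.5078583 ]
```

View pics/s1.png

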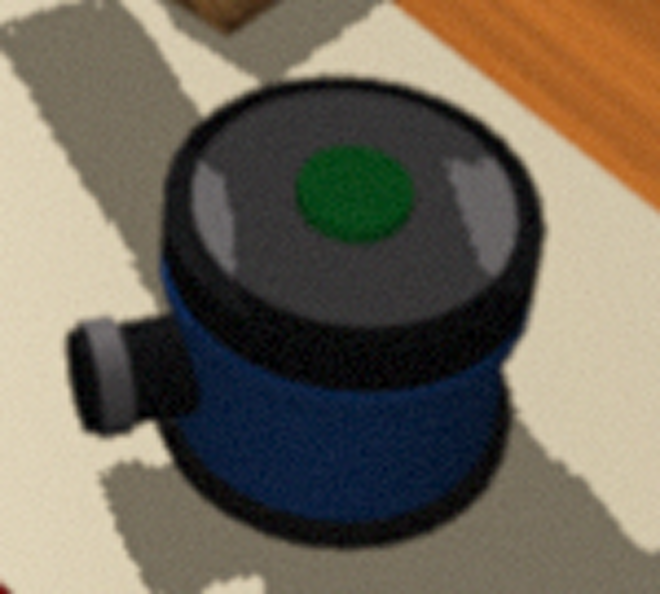

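View pics/t1.png

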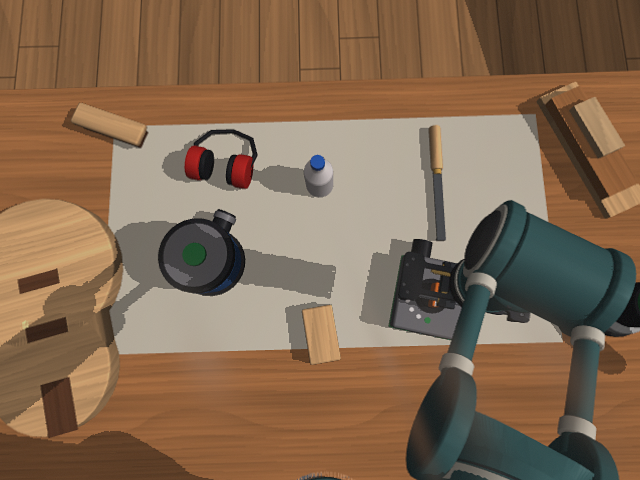

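The red band is covered and the lid is level, with fitted slopes under 0.001 and the disc top at 0.1263. The bystanders haven't moved. Now I'll grip the knob.

```bash
python3 - <<'E'
from h import *
from cell import manip,cams
th=np.radians(-12.9)
manip.set_gripper(.05,30)
manip.move_linear([.4505,-.2207,.08],rate=.08)
s=manip.state();print(s["clock"],s["tool_pos"].round(4),s["contact_force"].round(1),s["moment"].round(3))
manip.set_gripper(0,35)
s=manip.state();print(s["clock"],s["tool_pos"].round(4),s["contact_force"].round(1),s["moment"].round(3),s["gripper_width"],s["joint_pos"])
S=cams.capture("scene");cv2.imwrite("pics/s2.png",cv2.resize(S["image"][110:240,220:380],None,fx=4.4,fy=4.4,interpolation=2))
E
```

```text
13.725 [ 0.451  -0.221   0.0806] [-0.1  0.2  0.3] [0.021 0.009 0.018]
14.3583 [ 0.4504 -0.2214  0.0801] [-1.9 -4.4  0.2] [-0.581  0.249 -0.164] 0.013912728175969205 [-5.05828471e-01  9.61526119e-02  2.11859651e+00 -1.39333039e-03
  9.26313519e-01 -1.85052623e+00]
```

View pics/s2.png

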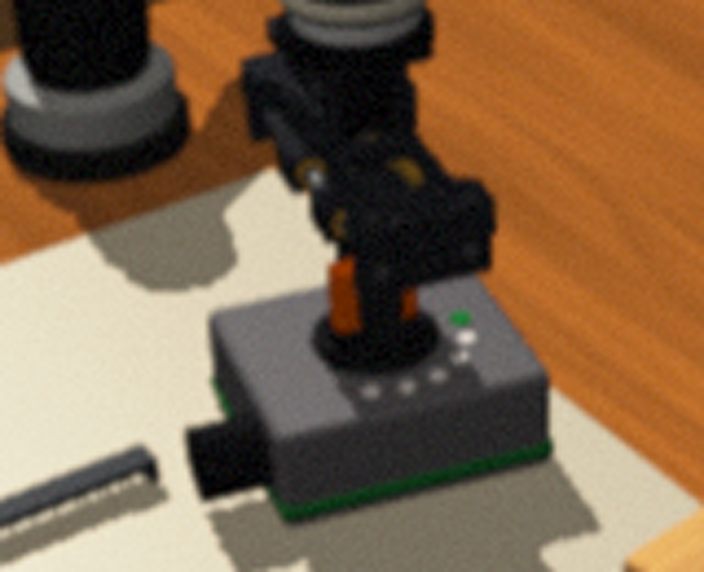

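Gripped, with width 13.9 mm and the fingers around the orange bar. A lateral force of about 4.7 N suggests I'm nearly 1 mm off centre, so I'll recentre and then turn in small steps.

```bash
python3 - <<'E'
from h import *
from cell import manip,cams,inverse_kinematics as ik
th=np.radians(-12.9)
C=[.4502,-.2216,.08]
manip.move_linear(C,rate=.02)
def rep(a):
    s=manip.state();z=R.from_rotvec(s["tcp_rot"]).as_matrix()[:,2]
    print(round(s["clock"],2),round(a,3),"tool",round(th-np.arctan2(z[1],z[0]),3),s["tool_pos"].round(4),s["contact_force"].round(1),s["moment"].round(3),round(s["gripper_width"],4))
rep(0)
for a in np.arange(.1,1.01,.1):
    manip.set_joints(ik(C,ori(th-a)));rep(a)
S=cams.capture("scene");cv2.imwrite("pics/s3.png",cv2.resize(S["image"][110:240,220:380],None,fx=4.4,fy=4.4,interpolation=2))
T=cams.capture("top");cv2.imwrite("pics/t3.png",cv2.resize(T["image"][240:345,380:480],None,fx=5.6,fy=5.6,interpolation=2))
E
```

```text
14.66 0 tool 0.0 [ 0.4504 -0.2215  0.0801] [ 0.  -1.7  1.1] [-0.178  0.029 -0.157] 0.0135
14.91 0.1 tool 0.097 [ 0.4503 -0.2216  0.0801] [-0.6 -1.7  1. ] [-0.229  0.044  0.156] 0.0141
15.16 0.2 tool 0.196 [ 0.4502 -0.2218  0.0801] [-1.3 -2.8  0.8] [-0.414  0.131  0.153] 0.0137
15.41 0.3 tool 0.295 [ 0.4502 -0.2219  0.0801] [-2.1 -4.7  1. ] [-0.641  0.247  0.01 ] 0.014
15.66 0.4 tool 0.396 [ 0.4501 -0.2221  0.0801] [-1.7 -3.6  1.4] [-0.746  0.289  0.118] 0.0135
15.91 0.5 tool 0.495 [ 0.45   -0.2223  0.0801] [-2.8 -5.9  0.7] [-0.897  0.366  0.22 ] 0.0136
16.16 0.6 tool 0.595 [ 0.4499 -0.2224  0.0801] [-2.8 -6.2  1.3] [-0.991  0.466  0.116] 0.0136
16.41 0.7 tool 0.695 [ 0.4497 -0.2225  0.0801] [-3.7 -6.2  2.5] [-1.016  0.509  0.058] 0.014
16.66 0.8 tool 0.795 [ 0.4496 -0.2226  0.0801] [-3.6 -6.5  2.2] [-1.129  0.592  0.155] 0.0136
16.91 0.9 tool 0.895 [ 0.4494 -0.2227  0.0801] [-5.3 -7.2  1.4] [-1.214  0.737  0.256] 0.0136
17.16 1.0 tool 0.995 [ 0.4492 -0.2228  0.0801] [-5.6 -8.1  2.8] [-1.205  0.784  0.185] 0.0138
```

View pics/s3.png

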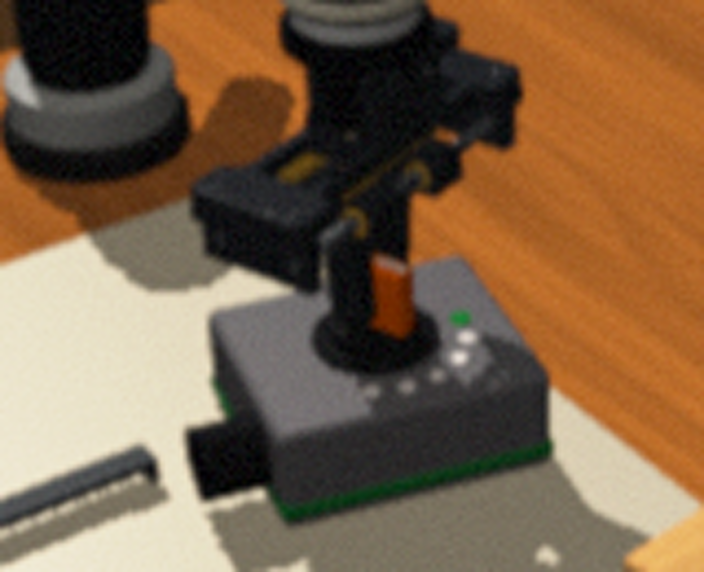

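View pics/t3.png

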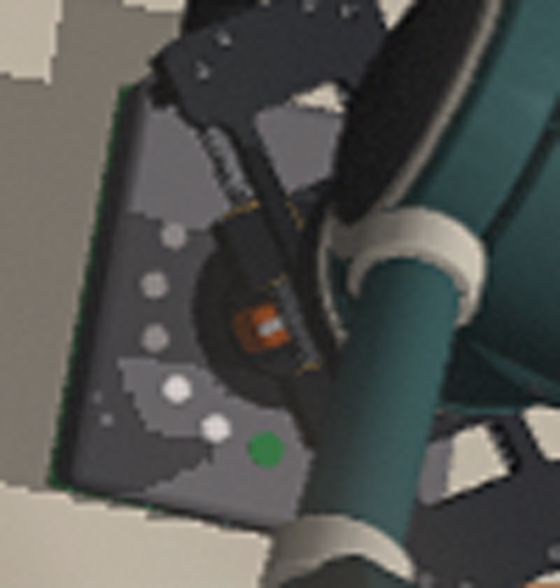

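The torque ripple peaks near 0.1, 0.5 and 0.9 rad, so the knob is following the tool and two clicks have passed. I'll relieve the side load and go on to the third stop.

```bash
python3 - <<'E'
from h import *
from cell import manip,cams,inverse_kinematics as ik
th=np.radians(-12.9)
def rep(a):
    s=manip.state();z=R.from_rotvec(s["tcp_rot"]).as_matrix()[:,2]
    print(round(s["clock"],2),round(a,3),"tool",round(th-np.arctan2(z[1],z[0]),3),s["tool_pos"].round(4),s["contact_force"].round(1),s["moment"].round(3),round(s["gripper_width"],4))
for a,C in((1.05,[.4497,-.2222,.08]),(1.1,[.4493,-.2227,.08]),(1.15,[.4493,-.2227,.08]),(1.18,[.4493,-.2227,.08])):
    manip.set_joints(ik(C,ori(th-a)));rep(a)
manip.dwell(.6);rep(a)
S=cams.capture("scene");cv2.imwrite("pics/s4.png",cv2.resize(S["image"][110:240,220:380],None,fx=4.4,fy=4.4,interpolation=2));cv2.imwrite("pics/s4f.png",S["image"])
T=cams.capture("top");cv2.imwrite("pics/t4.png",cv2.resize(T["image"][240:345,380:480],None,fx=5.6,fy=5.6,interpolation=2));cv2.imwrite("pics/t4f.png",T["image"])
for a,b,m in blobs(mask(T,"orange",(405,265,460,315)),5):print(a,b,onplane(T,[b],.11))
m=mask(T,"white",(420,290,432,304));
for a,b,_ in blobs(m,2):print("line",a,b,onplane(T,[b],.11))
E
```

```text
17.51 1.05 tool 1.045 [ 0.4492 -0.2229  0.0801] [-4.  -5.5  2.7] [-0.93   0.566  0.031] 0.0135
17.76 1.1 tool 1.096 [ 0.449  -0.2229  0.0801] [-2.9 -4.2  3.1] [-0.737  0.542  0.058] 0.0139
18.01 1.15 tool 1.146 [ 0.449  -0.2229  0.0801] [-3.5 -4.7  3.4] [-0.749  0.566  0.119] 0.0135
18.26 1.18 tool 1.176 [ 0.4489 -0.2229  0.0801] [-2.7 -4.   3.6] [-0.803  0.579  0.139] 0.0134
18.86 1.18 tool 1.176 [ 0.4489 -0.2229  0.0801] [-4.2 -3.9  3.4] [-0.758  0.589  0.16 ] 0.0139
9 [426.77777778 293.66666667] [[ 0.45203641 -0.20247363  0.11      ]]
10 [427.5 298.3] [[ 0.4434908  -0.20322894  0.11      ]]
```

View pics/t4.png

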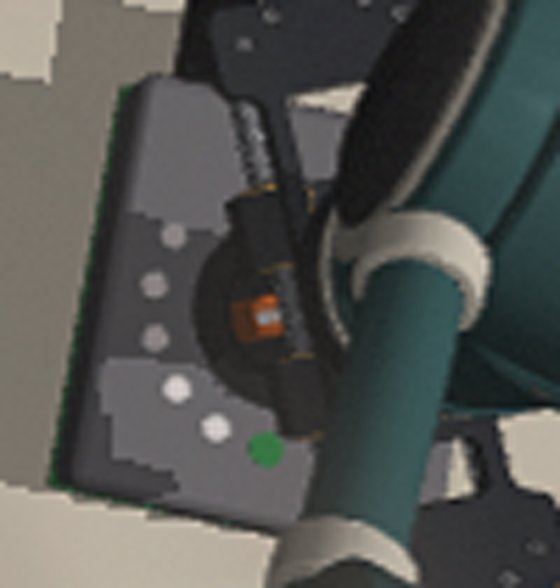

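View pics/s4f.png

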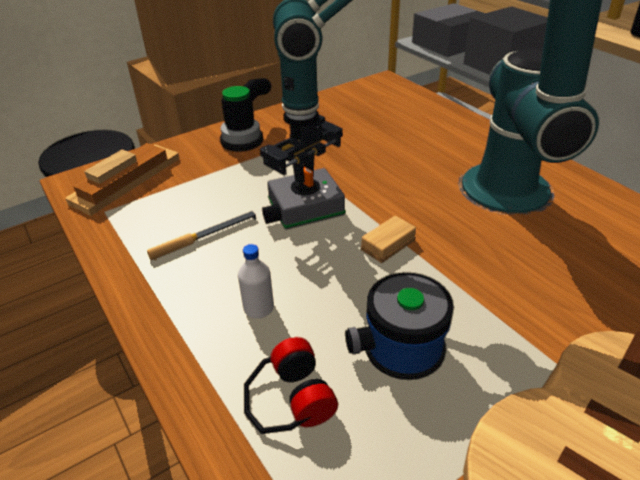

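View pics/s4.png

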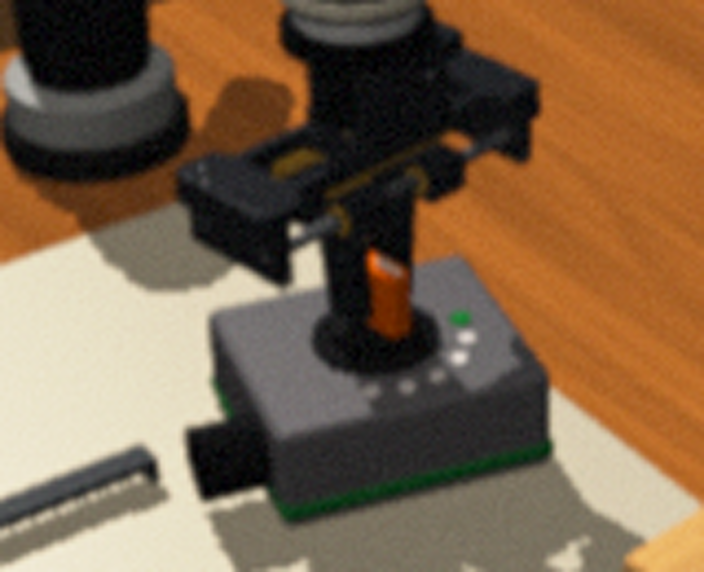

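The knob is at the third stop. The tool angle is 1.176 rad, the pads are flat on the bar (width about 13.7 mm), and the pointer is towards the third white dot. The lid and bystanders look unchanged, so I'm handing in.

```bash
python3 - <<'E'
from cell import manip,order
s=manip.state();print(s["clock"],s["gripper_width"],s["joint_velocities"].round(4))
order.close_job()
E
```

```text
18.9583 0.013797936724295377 [ 0.0006 -0.001   0.0011 -0.0004  0.0013 -0.001 ]
the job is handed in; nothing more can be done
```

I pressed the lid home, turned the knob clockwise to the third stop and handed the job in at 19.0 s, still gripping the knob. No verdict was reported.

- **Lid:** it came to a hard stop with the top of the green disc at 0.1263 m, and I pushed to about 31 N. The scene picture shows the red band covered. A plane fitted to the top camera's depth readings came out level, with slopes under 0.001.
- **Knob:** I gripped it at 35 N and turned it in small steps. The torque peaks and dips matched the click spacing. The tool ended at 1.176 rad against 1.178 for the third stop, and the finger width of about 13.8 mm means the pads sit flat on the bar. The knob's own angle I could only judge from the tool and the picture.
- **Bystanders:** the last pictures show no visible movement. I did not measure their positions.

**Disagreements:**
- **Disc height:** triangulating the disc from the two cameras put it at 0.1236 m, about 2.7 mm below the contact and depth readings, slightly more than the stated 2 mm calibration error. The scene camera's depth fit over the small disc alone showed slopes of about 0.015, which I put down to noise.
- **Knob centre:** my first estimate was 1 to 2 mm off. The side force on the grip grew to about 10 N during the turn, so I recentred, and about 6 N remained at the end.

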